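# Set the battery charger's mode wheel to storage

## Task

The blue battery packs are going into storage: on the red charger, turn the mode wheel by the raised black bar on its hub until the yellow sector fills the small black-framed window, then let go. Leave the wheel of the grey charger as it is.

Things in the scene. Friction and masses are not known exactly. Their poses are not given: they have to be found in the camera images.
- mode_wheel (a joint): Angle (rad) of the red charger's mode wheel: 0 = yellow sector centred in the window, growing anticlockwise seen from above; range -1.2 to 1.8, starts at 0.75 to 1.4. Light friction (0.05 N m), stays where left. A white disc 136 mm across, flat on the charger, upper face 67 mm above the table, with sectors 47 degrees wide, anticlockwise yellow, green, red, blue, 90 degrees apart.
- wheel_grip (a point): Grip point on the wheel's vertical axis, 104 mm above the table: middle of the raised black bar on the red charger's wheel. Bar 56 mm long, 14 mm thick, upright sides, top at 118 mm; its hub 52 mm across, top at 74 mm. Turns with the wheel: x along the bar to the middle of the yellow sector (white stripe on the bar's top at this end), y across the bar, z up.
- window (a point): Centre of the red charger's window, 53 mm from the wheel's axis, 68 mm above the table: a 22 mm square opening in a fixed black frame over the wheel's rim (38 mm wide, 36 to 81 mm from the axis, top at 76 mm). x points level from the wheel's axis through the window, z up. The charger is a fixed red case 190 x 160 mm, 60 mm high, the wheel at its middle.
- spare_mark (a point): Middle of the yellow sector on the wheel of the other, grey charger: 55 mm from that wheel's axis, 68 mm above the table; x points outward from the axis. The grey charger is fixed and has the same shape, wheel, bar and window; its wheel must not be turned.

How it is judged:
By the outcome, as a careful person would: the job done as asked, in the order asked, and still so for the second after the job is handed in, with the robot touching nothing.
It also fails if it takes over 30 s, if anything falls off the work surface, if the arm or the gripper's body presses on something with over 40 N, if the wrist force passes 120 N, or if a joint passes its speed limit or range.

## Robot

A 6-joint arm with a two-finger parallel gripper is mounted at the origin on the work surface. World frame = base frame: x ahead of the robot, y to its left, z up, the work surface at z = 0. Lengths are in m, angles in rad, forces in N, time in s.
With the tool pointing down it reaches from about 0.3 to 0.775 m from the base axis. Payload 14.6 kg.
Tool frame: the origin (TCP) lies at the very end of the fingers, on their centre line; the grasp point (between the pads) lies 19 mm behind it (ctrl.hold_point_z is the z of the grasp point in the tool frame, in m); z points along the fingers, y is the direction in which the jaws open and shut (so a half turn about z gives the same grasp; the last joint's range is limited). The gripper opens to 94 mm and grips with 3 to 60 N. Pads are 16 mm wide; open, the fingers measure 119 mm over their backs; the gripper's body (75 mm by 177 mm) begins 78 mm behind the grasp point.
Start: joints at [1.152, 0.3, 1.521, -0, 1.321, -0.067], TCP at [0.19, 0.516, 0.205] pointing down, gripper open.
Joint ranges: [-3.03, 3.03], [-0.79, 2.21], [0.23, 2.52], [-1.04, 4.18], [0, 3.07], [-2.55, 2.55]. Speed limits (rad/s): [2.22, 2.22, 2.57, 3.14, 3.14, 3.14].

## Interface

Orientations are given as [roll, pitch, yaw] about the fixed x, y, z axes, in that order (R = Rz(yaw) Ry(pitch) Rx(roll)).
In Python, from station import ctrl, cams, hand_in gives the robot as it stands.
- The arm moves only by the tool servo_tool, never from a script. Its argument "rows" is a list of rows, each a list of 7 numbers: the shift along the world's x, y, z in m, then the turn, a rotation vector about the world's x, y, z in rad, then the gripper command: -1 is shut, 1 is fully open, values between are in proportion. A call has exactly 8 rows; each row is the pose to reach, as a shift and turn from the pose measured when the call began; what a row does not reach only later rows make up. A row lasts 1/12 s, in which the tool goes at most 41.7 mm and 7.16 degrees, less where a joint would pass 70% of its speed; a pose out of reach is approached as far as the arm can. A call with a gripper value outside its range is refused whole. The fingers move at their own pace and stop on an object; "newtons" is the grip in N (left out, the last holds). Time passes only in rows, so rows that repeat a pose let the fingers close, or fill a call up. It gives the time, the measured TCP pose, the force and the opening at its end, in the units of the state.
- ctrl.get_obs(): the state, without advancing time (a new reading comes with each control period).
- cams.camera(name): name is "scene" or "top"; returns a dict with "image" (480x640x3 uint8, red, green, blue), "depth" (480x640 float32, m along the optical axis (not along the pixel's ray), 0 where there is no reading), "fx", "fy", "cx", "cy" (pixels), "rvec" (rotation vector, rad) and "tvec" (3), from world to camera coordinates, as OpenCV has them. Camera axes: x right, y down, z forward; pixel columns grow to the right and rows downward; lengths in m; the calibration is good to about 2 mm. A picture is of the moment at which its call begins.
- hand_in(): hands the job in, once; it reports no verdict.
Trained networks look in a picture, given as the dict that the camera call returned (one of the last four; its "shot" number tells which), for a name from the list of things; names that differ only in an ending like _2 or _b are one class to them, and where a whole thing is asked for, a point or a joint stands for the part that bears it (a point fixed in the world has none). Each returns a list of dicts, best first, with "p" (0 to 1); they miss things now and then, are a little off and sometimes report something else, mostly with a low value. They report only what shows in the picture. A call takes as long as a camera call.
- cams.spot_in(picture, name): "box" ([left, top, right, bottom] as shares, 0 to 1, of the picture: columns of its width, rows of its height, round what is visible of it).
- cams.place_of(picture, name): "at" ([column, row] as shares, 0 to 1, of the picture: columns of its width, rows of its height: a listed point, or the origin of a listed thing).
The state is a dict: "time_s": time; "qpos": joint angles; "joint_vel": joint speeds; "tau": joint torques, N m; "ee_pos": TCP position; "eef_rot": TCP orientation; "force": force on the tool from outside, world axes, zero at the start; "moment": the same for the moment, N m; "grip_width": finger opening in m.
Only numpy, scipy, OpenCV 4.12 (cv2) and the standard library are available. Lean on these libraries where they do the work, as an engineer would, in place of code of your own. Each camera call takes 0.05 s, during which the arm holds its last target.

## Working session

There is one attempt and no reset: what is moved stays moved. The work goes in short steps, Python scripts to look and compute and a tool call to move; the robot and the scene stay as the last step left them, time stands still between calls to the robot, and variables do not carry over. Pictures are saved under pics/ and viewed, and the job is handed in when it is done.

Besides the shell and the picture viewer there is one more tool, called after "Request:" as name([rows], argument=value, ...), one row to a line, values as JSON. servo_tool: Moves the arm, as the interface text tells. Its arguments: {"type":"object","properties":{"rows":{"type":"array"},"newtons":{"type":"number"}},"required":["rows"]}

```bash
mkdir -p pics; cat > h.py <<'E'
import numpy as np, cv2
from station import ctrl, cams
def world(c,u,v,z=None,d=None):
    R=cv2.Rodrigues(np.array(c["rvec"],float))[0]; t=np.array(c["tvec"],float).ravel()
    r=np.array([(u-c["cx"])/c["fx"],(v-c["cy"])/c["fy"],1.])
    o=-R.T@t; w=R.T@r
    s=d if d is not None else (z-o[2])/w[2]
    return o+s*w
E
python3 - <<'E'
from h import *
print(ctrl.get_obs())
Z=dict(mode_wheel=.067,wheel_grip=.104,window=.068,spare_mark=.068)
for n in("top","scene"):
    c=cams.camera(n); cv2.imwrite(f"pics/{n}0.png",c["image"][:,:,::-1])
    for k in Z:
        for r in cams.place_of(c,k)[:2]:
            u,v=r["at"][0]*640,r["at"][1]*480
            print(n,k,r["p"],round(u),round(v),world(c,u,v,Z[k]).round(4))
E
```

```text
{'time_s': 0.0, 'qpos': array([ 1.15238651e+00,  3.00490792e-01,  1.52156211e+00, -4.41490864e-05,
        1.32072506e+00, -6.66071333e-02]), 'joint_vel': array([-2.25232105e-03,  3.57721937e-04, -5.61077264e-04,  6.29054676e-05,
       -6.45829300e-04,  1.11051107e-03]), 'tau': array([-5.75506929e-04, -5.31810665e+01, -3.52729046e+01,  7.08401855e-02,
        2.43904372e-02, -1.34328266e-04]), 'ee_pos': array([0.18943506, 0.51606692, 0.20488356]), 'eef_rot': array([-3.14040713e+00, -3.62235508e-05,  2.78980090e+00]), 'force': array([-0.54065678, -0.5864199 , -0.07153145]), 'moment': array([-0.01746162, -0.00385791,  0.00777704]), 'grip_width': 0.09388956177805306}Traceback (most recent call last):
  File "<stdin>", line 7, in <module>
ValueError: it knows: spare_mark, wheel_grip, window
```

```bash
python3 - <<'E'
from h import *
Z=dict(wheel_grip=.104,window=.068,spare_mark=.068)
for n in("top","scene"):
    c=cams.camera(n); cv2.imwrite(f"pics/{n}0.png",c["image"][:,:,::-1])
    for k in Z:
        for r in cams.place_of(c,k)[:2]:
            u,v=r["at"][0]*640,r["at"][1]*480
            print(n,k,r["p"],round(u),round(v),world(c,u,v,Z[k]).round(4))
E
```

```text
top wheel_grip 0.62 193 248 [0.5695 0.1664 0.104 ]
top window 0.62 212 220 [0.6199 0.1461 0.068 ]
top spare_mark 0.89 393 297 [ 0.5054 -0.139   0.068 ]
scene wheel_grip 0.92 416 233 [0.57   0.1589 0.104 ]
scene window 0.6 414 270 [0.6176 0.1465 0.068 ]
scene spare_mark 0.84 227 244 [ 0.5085 -0.1463  0.068 ]
```

View pics/top0.png

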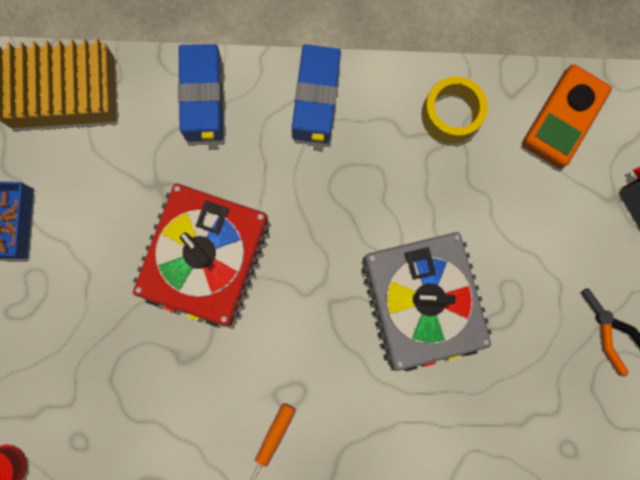

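View pics/scene0.png

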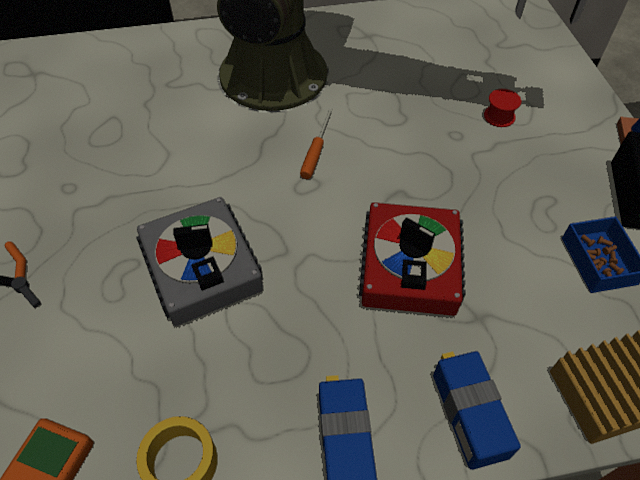

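The top view shows the red charger around (200,252) with its window at (211,217). Its yellow sector is at (178,228), and the bar's striped end points up-left at about (187,238). The grey charger is at (428,300). Next I'll rectify the red wheel's plane and measure axis, window and yellow angles.

```bash
cat > m.py <<'E'
from h import *
from scipy.optimize import least_squares
def rect(c,z,cx,cy,half=.12,s=2500):
    R=cv2.Rodrigues(np.array(c["rvec"],float))[0]; t=np.array(c["tvec"],float).ravel()
    n=int(2*half*s); g=(np.arange(n)+.5)/s-half
    X,Y=np.meshgrid(cx+half*0-g*0+g, cy+g) # col->?
    # image: rows downward = -x, cols right = -y
    X=(cx-g)[:,None]+0*g[None]; Y=(cy-g)[None]+0*g[:,None]
    P=np.stack([X,Y,0*X+z],-1)@R.T+t
    u=c["fx"]*P[...,0]/P[...,2]+c["cx"]; v=c["fy"]*P[...,1]/P[...,2]+c["cy"]
    return cv2.remap(c["image"],u.astype(np.float32),v.astype(np.float32),cv2.INTER_CUBIC),X,Y
def hsv(im): return cv2.cvtColor(im,cv2.COLOR_RGB2HSV)
def measure(c,name,x0=.57,y0=.163):
    # case top at z=.06
    im,X,Y=rect(c,.067,x0,y0); cv2.imwrite(f"pics/{name}.png",im[:,:,::-1])
    h=hsv(im); H,S,V=[h[...,i].astype(int) for i in range(3)]
    for n,lo,hi in(("yellow",22,33),("green",50,80),("blue",100,125)):
        m=(H>=lo)&(H<=hi)&(S>110)&(V>70)
        nn,l,st,ce=cv2.connectedComponentsWithStats(m.astype(np.uint8))
        for i in range(1,nn):
            if st[i,4]>400: 
                k=l==i; print(n,st[i,4],X[k].mean().round(4),Y[k].mean().round(4))
    return im
E
python3 - <<'E'
from m import *
c=cams.camera("top"); measure(c,"r0")
im,X,Y=rect(c,.104,.57,.163);cv2.imwrite("pics/r0b.png",im[:,:,::-1])
d=c["depth"]; R=cv2.Rodrigues(np.array(c["rvec"],float))[0];t=np.array(c["tvec"]).ravel()
v,u=np.mgrid[150:340,120:280]; dd=d[150:340,120:280]
P=np.stack([(u-c["cx"])/c["fx"]*dd,(v-c["cy"])/c["fy"]*dd,dd],-1).reshape(-1,3)
W=(P-t)@R; W=W[dd.ravel()>0]
case=W[(W[:,2]>.05)]
case=case[case[:,2]<.2]
r=cv2.minAreaRect((case[:,:2]*1000).astype(np.float32)); print("case",r)
b=W[(W[:,2]>.105)&(W[:,2]<.13)]; print("bar",len(b),b.mean(0), cv2.minAreaRect((b[:,:2]*1000).astype(np.float32)))
print(-R.T@t)
E
```

```text
yellow 9024 0.6047 0.1959
yellow 694 0.4684 0.1688
green 8821 0.5378 0.1982
blue 7211 0.5962 0.1273
case ((569.03759765625, 164.2392578125), (171.3483123779297, 190.30252075195312), 72.46562194824219)
bar 374 [0.56821943 0.16331006 0.11610769] ((568.5769653320312, 163.7704620361328), (56.41310119628906, 14.037302017211914), 41.57674789428711)
[0.45693367 0.00985736 0.98429987]
```

View pics/r0.png

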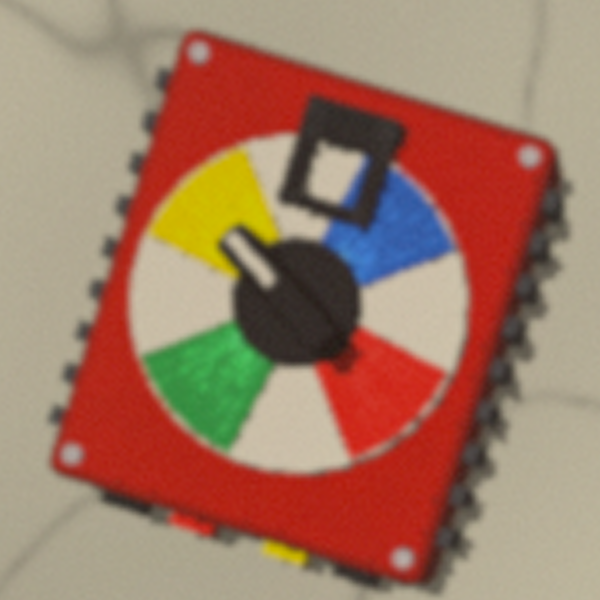

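The rectified view shows the wheel axis at about (0.5687, 0.1638) and the bar and yellow sector at +41.6°. The case's x direction is -17.6° and the window frame's is about -19°. The wheel therefore needs about a 60° clockwise turn. Now moving above the bar.

Request:
servo_tool([
  [0.025,-0.023,0,0,0,0.07,1],
  [0.05,-0.046,0,0,0,0.14,1],
  [0.075,-0.07,0,0,0,0.21,1],
  [0.1,-0.093,0,0,0,0.28,1],
  [0.125,-0.116,0,0,0,0.35,1],
  [0.15,-0.14,0,0,0,0.42,1],
  [0.175,-0.163,0,0,0,0.49,1],
  [0.2,-0.186,0,0,0,0.56,1],
], newtons=15)

```text
time_s: 1.17
ee_pos: [0.3905, 0.329, 0.2056]
eef_rot: [3.141, 0.0, -2.93]
force: [0.8, -0.3, -0.4]
grip_width: 0.0944
```

Request:
servo_tool([
  [0.03,-0.028,0,0,0,0.085,1],
  [0.06,-0.055,0,0,0,0.17,1],
  [0.09,-0.083,0,0,0,0.26,1],
  [0.12,-0.11,0,0,0,0.345,1],
  [0.15,-0.138,0,0,0,0.43,1],
  [0.1782,-0.1652,0,0,0,0.516,1],
  [0.1782,-0.1652,0,0,0,0.516,1],
  [0.1782,-0.1652,0,0,0,0.516,1],
])

```text
time_s: 1.83
ee_pos: [0.5694, 0.1624, 0.205]
eef_rot: [3.141, -0.0, -2.417]
force: [-1.2, -0.4, -0.8]
grip_width: 0.0937
```

```bash
python3 - <<'E'
from h import *
o=ctrl.get_obs();print(o["ee_pos"],o["eef_rot"],o["qpos"])
c=cams.camera("scene");cv2.imwrite("pics/s1.png",c["image"][:,:,::-1])
E
```

```text
[0.56944203 0.16235206 0.20498181] [ 3.14099283e+00 -3.59234068e-04 -2.41686309e+00] [ 2.15728892e-01  3.94977425e-01  1.39476745e+00  3.57211099e-04
  1.35245378e+00 -2.07987437e+00]
```

View pics/s1.png

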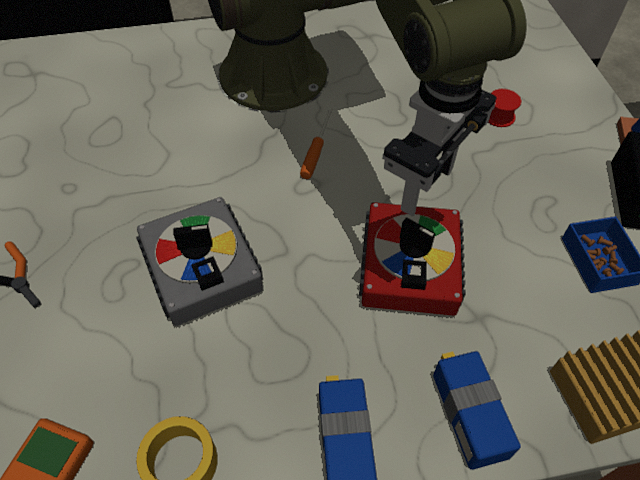

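The scene view shows the open gripper above the red charger, fingers around (410,195), with nothing in the way below. Descending over the bar.

Request:
servo_tool([
  [-0.0007,0.0014,-0.02,0,0,0,1],
  [-0.0007,0.0014,-0.045,0,0,0,1],
  [-0.0007,0.0014,-0.07,0,0,0,1],
  [-0.0007,0.0014,-0.09,0,0,0,1],
  [-0.0007,0.0014,-0.105,0,0,0,1],
  [-0.0007,0.0014,-0.117,0,0,0,1],
  [-0.0007,0.0014,-0.117,0,0,0,1],
  [-0.0007,0.0014,-0.117,0,0,0,1],
])

```text
time_s: 2.55
ee_pos: [0.5677, 0.1656, 0.0886]
eef_rot: [3.141, -0.0, -2.416]
force: [0.3, 0.7, 0.0]
grip_width: 0.0939
```

Request:
servo_tool([
  [0,0,0,0,0,0,-1],
  [0,0,0,0,0,0,-1],
  [0,0,0,0,0,0,-1],
  [0,0,0,0,0,0,-1],
  [0,0,0,0,0,0,-1],
  [0,0,0,0,0,0,-1],
  [0,0,0,0,0,0,-1],
  [0,0,0,0,0,0,-1],
], newtons=15)

```text
time_s: 3.22
ee_pos: [0.5677, 0.1655, 0.0886]
eef_rot: [3.141, -0.0, -2.416]
force: [0.0, -0.0, 0.6]
grip_width: 0.0442
```

Request:
servo_tool([
  [0.001,-0.0015,0,0,0,0,-1],
  [0.001,-0.0015,0,0,0,0,-1],
  [0.001,-0.0015,0,0,0,0,-1],
  [0.001,-0.0015,0,0,0,0,-1],
  [0.001,-0.0015,0,0,0,0,-1],
  [0.001,-0.0015,0,0,0,0,-1],
  [0.001,-0.0015,0,0,0,0,-1],
  [0.001,-0.0015,0,0,0,0,-1],
])

```text
time_s: 3.88
ee_pos: [0.5698, 0.1627, 0.0886]
eef_rot: [-3.139, 0.0, -2.416]
force: [9.3, -7.9, -5.3]
grip_width: 0.0138
```

Request:
servo_tool([
  [-0.0005,0.0005,0,0,0,-0.07,-1],
  [-0.0008,0.0008,0,0,0,-0.14,-1],
  [-0.0008,0.0008,0,0,0,-0.21,-1],
  [-0.0008,0.0008,0,0,0,-0.28,-1],
  [-0.0008,0.0008,0,0,0,-0.35,-1],
  [-0.0008,0.0008,0,0,0,-0.42,-1],
  [-0.0008,0.0008,0,0,0,-0.48,-1],
  [-0.0008,0.0008,0,0,0,-0.52,-1],
])

```text
time_s: 4.55
ee_pos: [0.5698, 0.1628, 0.0886]
eef_rot: [-3.138, 0.002, -2.94]
force: [6.7, -4.6, -2.7]
grip_width: 0.0139
```

Request:
servo_tool([
  [-0.0005,0.0005,0,0,0,-0.07,-1],
  [-0.0008,0.0008,0,0,0,-0.14,-1],
  [-0.0008,0.0008,0,0,0,-0.21,-1],
  [-0.0008,0.0008,0,0,0,-0.28,-1],
  [-0.0008,0.0008,0,0,0,-0.35,-1],
  [-0.0008,0.0008,0,0,0,-0.42,-1],
  [-0.0008,0.0008,0,0,0,-0.48,-1],
  [-0.0008,0.0008,0,0,0,-0.52,-1],
])

```text
time_s: 5.22
ee_pos: [0.5698, 0.1629, 0.0886]
eef_rot: [-3.138, 0.004, 2.82]
force: [6.2, -4.6, -3.7]
grip_width: 0.0141
```

```bash
python3 - <<'E'
from m import *
o=ctrl.get_obs();print(o["ee_pos"],o["eef_rot"],o["force"])
c=cams.camera("scene");cv2.imwrite("pics/s2.png",cv2.resize(c["image"][180:340,330:490,::-1],(640,640))[:600])
E
```

```text
[0.56977903 0.16287885 0.08860224] [-3.13833148  0.00375398  2.81953046] [ 6.18483983 -4.56906354 -3.72506415]
```

View pics/s2.png

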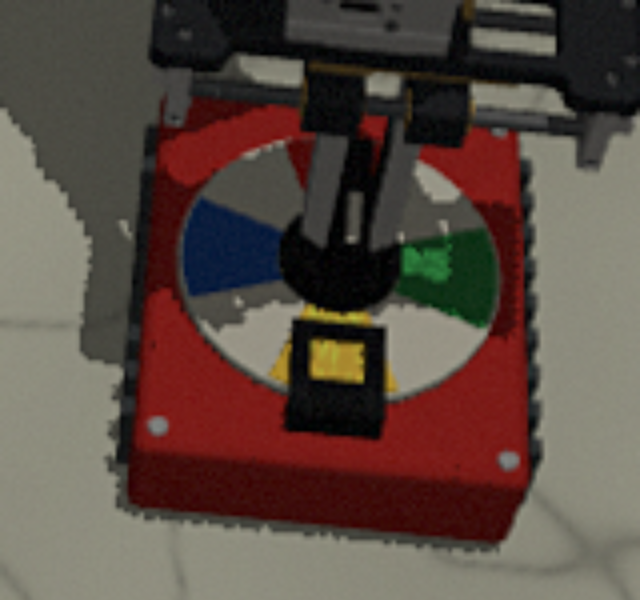

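The crop shows yellow filling the window at (337,360) symmetrically, with equal yellow edges on both sides of the frame. Releasing by opening only partway, then rising straight up.

Request:
servo_tool([
  [0,0,0,0,0,0,0.2],
  [0,0,0,0,0,0,0.2],
  [0,0,0,0,0,0,0.2],
  [0,0,0,0,0,0,0.2],
  [0,0,0,0,0,0,0.2],
  [0,0,0,0,0,0,0.2],
  [0,0,0,0,0,0,0.2],
  [0,0,0,0,0,0,0.2],
])

```text
time_s: 5.93
ee_pos: [0.5698, 0.1629, 0.0886]
eef_rot: [-3.138, 0.004, 2.817]
force: [-0.1, -0.2, 0.4]
grip_width: 0.0559
```

Request:
servo_tool([
  [0,0,0.01,0,0,0,0.2],
  [0,0,0.03,0,0,0,0.2],
  [0,0,0.06,0,0,0,0.2],
  [0,0,0.09,0,0,0,0.2],
  [0,0,0.12,0,0,0,0.2],
  [0,0,0.14,0,0,0,0.2],
  [0,0,0.15,0,0,0,0.2],
  [0,0,0.15,0,0,0,0.2],
])

```text
time_s: 6.6
ee_pos: [0.5703, 0.163, 0.2411]
eef_rot: [-3.14, 0.007, 2.817]
force: [0.7, 0.1, -0.6]
grip_width: 0.0566
```

Request:
servo_tool([
  [-0.02,0.02,0,0,0,0,0.2],
  [-0.04,0.045,0,0,0,0,0.2],
  [-0.06,0.07,0,0,0,0,0.2],
  [-0.08,0.095,0,0,0,0,0.2],
  [-0.1,0.12,0,0,0,0,0.2],
  [-0.12,0.145,0,0,0,0,0.2],
  [-0.14,0.17,0,0,0,0,0.2],
  [-0.15,0.18,0,0,0,0,0.2],
])

```text
time_s: 7.27
ee_pos: [0.4178, 0.3451, 0.2395]
eef_rot: [-3.139, 0.005, 2.82]
force: [-0.3, -0.2, 0.4]
grip_width: 0.0561
```

```bash
python3 - <<'E'
from m import *
c=cams.camera("top");measure(c,"r3");cv2.imwrite("pics/t3.png",c["image"][:,:,::-1])
o=ctrl.get_obs();print(o["time_s"],o["ee_pos"],o["force"],o["grip_width"])
E
```

```text
yellow 3714 0.6196 0.1483
yellow 849 0.614 0.1274
yellow 1987 0.5984 0.1509
yellow 691 0.4684 0.1688
green 8793 0.5835 0.2079
blue 9019 0.5537 0.12
7.3167 [0.41718244 0.34561314 0.23961248] [-1.38178649  1.30425719  0.6133641 ] 0.05667730513752738
```

View pics/r3.png

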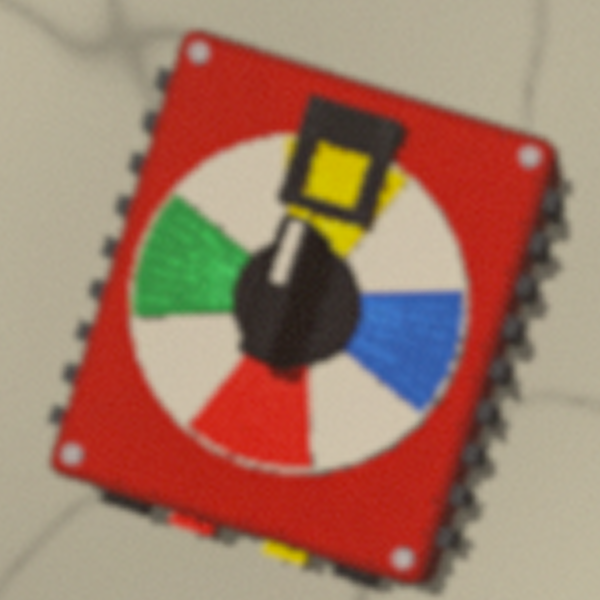

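View pics/t3.png

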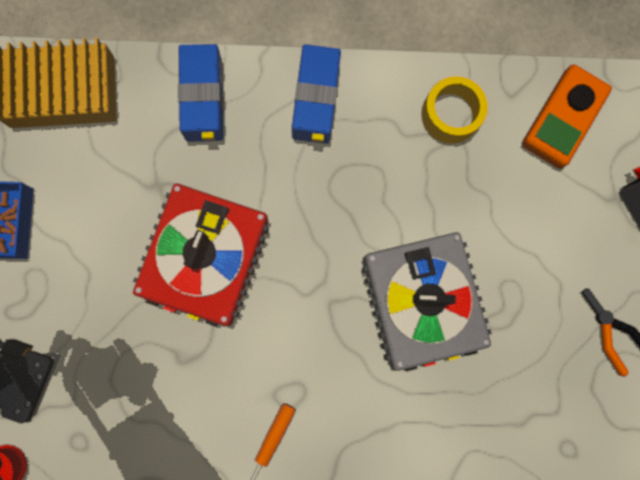

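Yellow fills the window at (337,175) in the rectified view. Blue and green put the yellow sector at about -18.5°, against -17.6 to -19° for the window. The grey wheel and everything else look unchanged, and the arm is clear.

```bash
python3 -c "
from station import hand_in; print(hand_in())"
```

```text
the job is handed in; nothing more can be done
None
```

I gripped the black bar on the red charger's wheel and turned it about 60° clockwise until the yellow sector sat in the window. I then let go, lifted clear, moved the arm aside and handed in at about 7.3 s.

- **Red wheel:** the last top view shows the window filled with yellow. The sector points at about -18.5°, and the window at -17.6° by the case or -19° by the frame and the network. That disagreement of about 1.5° is well inside the roughly 9° to spare on each side.
- **Grey wheel:** it looks unchanged in the last picture, as do the other objects.
- **Forces:** the highest wrist force reported at the end of a move was about 13 N, from a grip 1–2 mm off centre. After letting go, the reading was near zero.

No check failed.

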